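# Clear the kit tray and hold it up level

## Task

A glue stick has been left standing on the white kit tray, right against its orange carrying handle: take it off and stand it upright on free worktop, clear of the tray. Then pick the tray up by its handle, lift it to about 12 cm above the worktop and keep holding it there, level and still, with the orange gear, the black cap and the small jar still on it; finish while holding, do not put it down. Do not disturb the other things on the worktop.

Things in the scene. Friction and masses are not known exactly. Their poses are not given: they have to be found in the camera images.
- kit_tray: Low white rectangular tray, 206 (its x) x 136 (its y) x 11 mm with 3 mm walls and a 3 mm floor lined in blue, with a fixed carrying handle over its middle; tray and handle weigh about 0.25 kg. Origin at the centre of its underside, z up. Starts flat on the worktop, its long x axis within 0.5 rad of the world y axis. The floor on which its load stands is 3 mm above the origin.
- handle_mid (a point): Middle of the tray's handle bar, 86 mm above the tray's underside, same axes as the tray. The bar is orange plastic with a few black ribs, 122 mm long along the tray's x, 14 mm wide (tray y), 16 mm high (78 to 94 mm above the underside); an aluminium post 6 mm thick carries each end, 55 mm from the middle.
- glue_stick: Glue stick with a purple cap, 27 mm in diameter, 93 mm tall, 45 g, standing upright. Origin at the centre of its foot, z up along it. Starts on the tray floor about 34 mm to one side of the handle's centre plane (either side), so that a finger has no room beside the bar there.
- nozzle_jar: Small lidded jar with a black lid, 45 mm in diameter, 43 mm tall, 60 g; origin at the centre of its foot. Stands loose on the tray, across the handle from the glue stick; it stays on the tray and is too low to reach the handle bar.
- gear: Orange printed spur gear, 41 mm in diameter, 14 mm high, loose in a corner of the tray; origin at the centre of its underside. Stays on the tray.
- black_cap: Black ribbed cap, 42 mm in diameter, 14 mm high, loose in the opposite corner of the tray; origin at the centre of its underside. Stays on the tray.
- spray_can: Bystander: grey aerosol can, 65 mm in diameter, 200 mm tall, standing at the back left; origin at the centre of its foot.
- blue_can: Bystander: tall blue spray can with cream cap, 53 mm in diameter, 284 mm tall, standing at the right; origin at the centre of its foot.
- pot: Bystander: metal pot about 133 mm across, 125 mm high, with a brush and a stick in it rising to 216 mm, at the back; its origin lies underneath, 22 mm off the pot's axis.
- green_cutter: Bystander: green snap-off cutter lying flat, 17 x 158 x 12 mm, at the front right; origin under its middle.
- knob_a: Bystander: small black clamp knob, 35 mm in diameter, 33 mm high, at the left; origin at the centre of its underside.
Things that resemble listed ones, but are neither listed nor needed, are in the scene too. There is more than one size of the glue_stick; the one meant has the size given above.

How it is judged:
By the outcome, as a careful person would: the job done as asked, in the order asked, and still so for the second after the job is handed in, while the arm keeps its last pose, push and grip.
It also fails if it takes over 48 s, if anything falls off the work surface, if the arm or the gripper's body presses on something with over 40 N, if the wrist force passes 120 N, or if a joint passes its speed limit or range.

## Robot

A 7-joint arm with a two-finger parallel gripper is mounted at the origin on a cart in front of the work surface, level with it; the furniture and walls round the work are solid. World frame = base frame: x ahead of the robot, y to its left, z up, the work surface at z = 0. Lengths are in mm, angles in rad, forces in N, time in s.
With the tool pointing down it reaches from about 425 to 1025 mm from the base axis. Payload 3.6 kg.
Tool frame: the origin (TCP) lies midway between the tips of the shut fingers; the grasp point (between the pads) lies 19 mm behind it; z points along the fingers, y is the line along which they close (so a half turn about z gives the same grasp; the last joint's range is limited). The gripper opens to 85 mm and grips with 20 to 120 N. Pads are 22 mm wide; open, the fingers measure 114 mm over their backs; the gripper's body (76 mm by 85 mm) begins 54 mm behind the grasp point. The pads swing forward as they close: fully open they stand 13 mm farther back than shut.
Start: joints at [1.254, 0.591, 0.048, 1.609, -0.033, 0.943, -0.034], TCP at [160.198, -707.083, 231.302] pointing down, gripper open.
Joint ranges: [-2.69, 2.69], [-0.47, 2.24], [-1.27, 1.36], [0.19, 2.51], [-1.53, 4.68], [0.08, 2.07], [-3.09, 3.09]. Speed limits (rad/s): [2.57, 2.57, 3.14, 3.14, 3.14, 3.14, 3.14].

## Interface

Orientations are given as a 3x3 rotation matrix whose columns are the frame's x, y, z axes.
In Python, from workcell import ctrl, imaging gives the robot as it stands.
- The arm moves only by the tool arm_command, never from a script. Its argument "series" is a list of rows, each a list of 5 numbers: the closure in counts, from 0 (fully open) to 255 (shut), then the shift along the tool's x, y, z in m, then the turn about the tool's z in rad. A call has 1 to 5 rows; each row is the pose to reach, as a shift and turn from the pose commanded when the call began, along the tool's axes at that moment; what a row does not reach only later rows make up. A row lasts 1/8 s, in which the tool goes at most 62.5 mm and 10.7 degrees, less where a joint would pass 70% of its speed; a pose out of reach is approached as far as the arm can. A call with a gripper value outside its range is refused whole. The fingers move at their own pace and stop on an object; "squeeze" is the grip in N (left out, the last holds). Time passes only in rows, so rows that repeat a pose let the fingers close. It gives the time, the measured TCP pose, the force, the opening and the grip force at its end, in the units of the state.
- ctrl.get_state(): the state, without advancing time (a new reading comes with each control period).
- imaging.camera(name): name is "side" or "top" or "wrist"; returns a dict with "img" (420x560x3 uint8, blue, green, red), "fx", "fy", "cx", "cy" (pixels), "world_from_camera" (4x4, takes a point from camera to world coordinates); the wrist camera has in their place "T_tool_cam" (4x4, takes a point from camera to tool coordinates, whose origin is the TCP and whose axes are the flange's). Camera axes: x right, y up, looking along -z (the intrinsics and any distortion apply to the point x, -y, -z); pixel columns grow to the right and rows downward; lengths in mm; the calibration is good to about 2 mm. The wrist camera is an equidistant fisheye: a pixel r from the principal point sees the ray r / f radians off the axis. A picture is of the moment at which its call begins: read the wrist's pose just before it. There is no depth.
- ctrl.close_job(): hands the job in; it is judged then, once.
The state is a dict: "time_s": time; "joint_pos": joint angles; "joint_vel": joint speeds; "tau": joint torques, N m; "tcp_pos": TCP position; "ee_rot": TCP orientation; "force": force on the tool from outside, world axes, zero at the start; "wrist_torque": the same for the moment, N m; "width": finger opening in mm; "grasp_force": force on a finger pad.
Only numpy, scipy, OpenCV 4.12 (cv2) and the standard library are available. Lean on these libraries where they do the work, as an engineer would, in place of code of your own. Each camera call takes 0.05 s, during which the arm holds its last target. There are 200 camera calls.

## Working session

There is one attempt and no reset: what is moved stays moved. The work goes in short steps, Python scripts to look and compute and a tool call to move; the robot and the scene stay as the last step left them, time stands still between calls to the robot, and variables do not carry over. Pictures are saved under pics/ and viewed, at most 10 in all, crops included, and the job is handed in when it is done.

Besides the shell and the picture viewer there is one more tool, called after "Emit:" in YAML: its name, and indented under it one key for each argument. arm_command: Moves the arm, as the interface text tells. Its arguments: {"type":"object","properties":{"series":{"type":"array","items":{"type":"array","items":{"type":"number"}}},"squeeze":{"type":"number"}},"required":["series"]}

```bash
mkdir -p pics
cat > h.py <<'E'
import numpy as np, cv2
from workcell import ctrl, imaging
def ray(c,u,v):
    M=np.array(c["world_from_camera"]); d=np.array([(u-c["cx"])/c["fx"],-(v-c["cy"])/c["fy"],-1.])
    return M[:3,3], M[:3,:3]@d
def at(c,u,v,z):
    o,d=ray(c,u,v); return o+d*(z-o[2])/d[2]
def proj(c,p):
    M=np.linalg.inv(np.array(c["world_from_camera"])); q=M[:3,:3]@np.array(p)+M[:3,3]
    return np.array([c["cx"]+c["fx"]*q[0]/-q[2], c["cy"]-c["fy"]*q[1]/-q[2]])
E
python3 - <<'E'
from h import *
s=ctrl.get_state(); print(s["time_s"],np.round(s["tcp_pos"],1),np.round(s["ee_rot"],3).tolist(),s["width"])
for n in("top","side"):
    c=imaging.camera(n); cv2.imwrite(f"pics/{n}0.png",c["img"]); print(n,c["fx"],c["cx"],c["cy"],np.round(c["world_from_camera"],3).tolist(),[k for k in c])
E
```

```text
0.0 [ 160.  -706.3  230.2] [[0.975, 0.221, -0.001], [0.221, -0.975, 0.002], [-0.0, -0.002, -1.0]] 85.381656490904
top 503.46993130071405 285.1496452870926 213.61765346724798 [[0.025, 0.99, -0.14, 346.031], [-1.0, 0.025, 0.003, 90.611], [0.007, 0.14, 0.99, 1517.479], [0.0, 0.0, 0.0, 1.0]] ['img', 'fx', 'fy', 'cx', 'cy', 'world_from_camera']
side 474.634273923054 278.5399532386555 210.96475110924462 [[-0.97, 0.122, -0.209, 326.338], [-0.242, -0.488, 0.839, 1133.311], [0.001, 0.864, 0.503, 686.678], [0.0, 0.0, 0.0, 1.0]] ['img', 'fx', 'fy', 'cx', 'cy', 'world_from_camera']
```

View pics/top0.png

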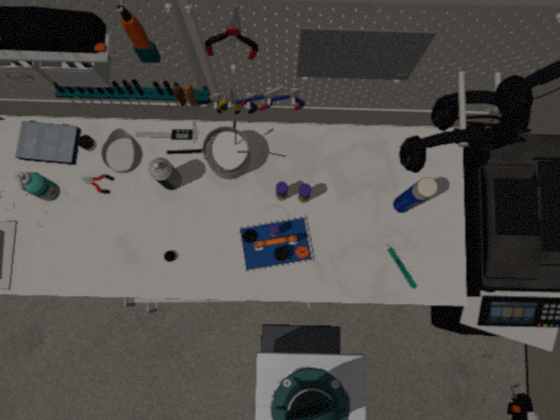

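View pics/side0.png

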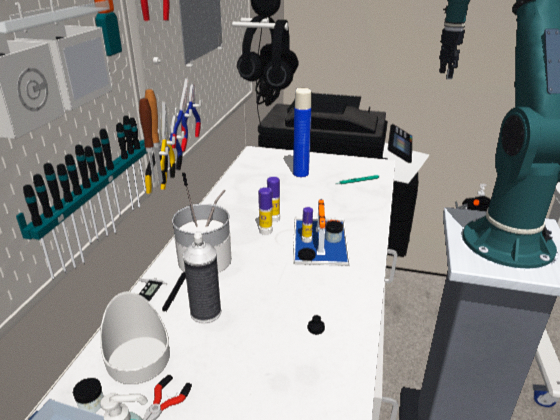

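The top view shows the tray at about (276,243). Things that could be taken for the glue stick are the purple caps at (282,190) and (305,192), larger and on the worktop, and the one on the tray at about (274,230), which I choose. I'll check it in a crop.

Run:
```python
from h import *
t=cv2.imread("pics/top0.png"); s=cv2.imread("pics/side0.png")
a=cv2.resize(t[170:280,225:325],(400,440),interpolation=cv2.INTER_CUBIC)
b=cv2.resize(s[170:280,255:355],(400,440),interpolation=cv2.INTER_CUBIC)
cv2.imwrite("pics/crop0.png",np.hstack([cv2.convertScaleAbs(a,alpha=1.3),b]))
c=imaging.camera("top")
for n,u,v,z in[("traymid",276,243,5),("stick",274,230,93),("barL",256,245,86),("barR",298,240,86),("b1",282,187,110),("b2",305,187,110)]: print(n,at(c,u,v,z).round())
```

```text
traymid [470. 111.   5.]
stick [499. 116.  93.]
barL [456. 167.  86.]
barR [473.  47.  86.]
b1 [621.  97. 110.]
b2 [623.  31. 110.]
```

View pics/crop0.png

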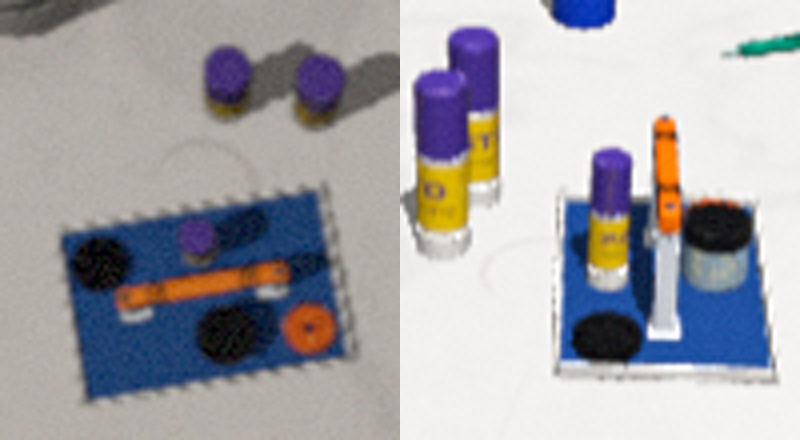

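The crop shows the small glue stick (purple cap top at crop (198,236), which is (274.5,229) in the top image) on the far side of the bar. The jar is on the near side. The two bigger sticks stand on the worktop and don't match the size. Next I'll fit the tray.

Run:
```python
from h import *
c=imaging.camera("top"); f=lambda x,y,z:at(c,225+x/4,170+y/4,z)
C=np.array([f(62,235,11),f(322,190,11),f(352,355,11),f(88,400,11)])
print(C.round(),[round(np.linalg.norm(C[i]-C[i-1])) for i in range(4)],C.mean(0).round(1))
a,b=f(118,293,94),f(290,268,94); print("bar",a.round(),b.round(),np.linalg.norm(a-b).round(),((a+b)/2).round(1))
for n,x,y,z in[("stick",198,234,96),("jar",225,333,46),("gear",308,328,17),("cap",100,263,17)]: print(n,f(x,y,z).round(1))
d=C[1]+C[2]-C[0]-C[3]; print("dir",d/np.linalg.norm(d), "bardir",(b-a)/np.linalg.norm(b-a))
s=imaging.camera("side"); h=lambda u,v,z:at(s,u+0.,v+0.,z)
print("side stick",at(s,255+612/4,170+160/4,96).round(1),"blue",at(s,301,173,0).round(),"cutter",at(c,402,267,6).round(),at(s,358,180,6).round())
```

```text
[[509. 219.  11.]
 [548.  24.  11.]
 [425.  -1.  11.]
 [387. 195.  11.]] [125, 199, 126, 199] [467.2 109.1  11. ]
bar [460. 170.  94.] [481.  49.  94.] 123.0 [470.5 109.8  94. ]
stick [503.2 115.   96. ]
jar [436.6  94.2  46. ]
gear [443.7  32.6  17. ]
cap [488.3 189.   17. ]
dir [ 0.19436311 -0.98092965  0.        ] bardir [ 0.16915686 -0.98558914  0.        ]
side stick [260.6  65.7  96. ] blue [ 599. -274.    0.] cutter [ 407. -268.    6.] [ 409. -255.    6.]
```

Emit:
arm_command:
  series:
    - [0, 0.042, -0.042, 0, 0]
    - [0, 0.084, -0.084, 0, 0]
    - [0, 0.126, -0.126, 0, 0]
    - [0, 0.168, -0.168, 0, 0]
    - [0, 0.21, -0.21, 0, 0]

```text
time_s: 0.88
tcp_pos: [319.6, -454.3, 231.5]
ee_rot: [[0.975, 0.221, 0.001], [0.221, -0.975, -0.0], [0.0, 0.001, -1.0]]
force: [1.7, -0.8, -1.0]
width: 85.8
grasp_force: 0.0
```

Emit:
arm_command:
  series:
    - [0, 0.038, -0.046, 0, 0]
    - [0, 0.07, -0.095, 0, 0]
    - [0, 0.1, -0.145, 0, 0]
    - [0, 0.13, -0.195, 0, 0]
    - [0, 0.155, -0.245, 0, 0]

```text
time_s: 1.5
tcp_pos: [416.6, -180.8, 231.6]
ee_rot: [[0.975, 0.221, 0.001], [0.221, -0.975, -0.0], [0.001, 0.001, -1.0]]
force: [-0.2, -0.1, -0.1]
width: 85.3
grasp_force: 0.0
```

```bash
cat >> h.py <<'E'
def rel(p):
    s=ctrl.get_state(); R=np.array(s["ee_rot"]); print("t",round(s["time_s"],2),"tcp",np.round(s["tcp_pos"],1),"ytool",np.round(R[:,1],3),"z",np.round(R[:,2],3),"F",np.round(s["force"],1),"w",round(s["width"],1),"g",round(s["grasp_force"],1),"j",np.round(s["joint_pos"],2))
    print("shift",np.round(R.T@(np.array(p)-s["tcp_pos"]),1))
E
python3 -c "
from h import *
rel([503,115,160])"
```

```text
t 1.5 tcp [ 416.6 -180.8  231.6] ytool [ 0.221 -0.975  0.001] z [ 0.001 -0.    -1.   ] F [-0.2 -0.1 -0.1] w 85.3 g 0.0 j [ 0.36  0.25 -0.07  2.2   0.03  0.69 -1.07]
shift [ 149.7 -269.4   71.7]
```

Emit:
arm_command:
  series:
    - [0, 0.03, -0.054, 0, 0]
    - [0, 0.06, -0.108, 0, 0]
    - [0, 0.09, -0.162, 0, 0]
    - [0, 0.12, -0.215, 0, 0]
    - [0, 0.15, -0.27, 0, 0]

```text
time_s: 2.12
tcp_pos: [502.8, 115.3, 231.6]
ee_rot: [[0.975, 0.22, 0.001], [0.22, -0.975, -0.0], [0.001, 0.0, -1.0]]
force: [0.3, -0.5, -0.8]
width: 85.7
grasp_force: 0.0
```

Emit:
arm_command:
  series:
    - [0, 0, 0, 0, -0.03]
    - [0, 0, 0, 0, -0.03]

```text
time_s: 2.38
tcp_pos: [501.8, 113.2, 231.1]
ee_rot: [[0.968, 0.25, -0.001], [0.25, -0.968, -0.001], [-0.001, 0.001, -1.0]]
force: [-0.6, -1.5, 0.6]
width: 85.4
grasp_force: 0.0
```

```bash
cat >> h.py <<'E'
def wray(c,s,u,v):
    a=(u-c["cx"])/c["fx"]; b=(v-c["cy"])/c["fy"]; th=np.hypot(a,b); k=np.sin(th)/th if th else 1
    d=np.array([a*k,-b*k,-np.cos(th)]); T=np.array(c["T_tool_cam"]); R=np.array(s["ee_rot"])
    return np.array(s["tcp_pos"])+R@T[:3,3], R@T[:3,:3]@d
def wat(c,s,u,v,z):
    o,d=wray(c,s,u,v); return o+d*(z-o[2])/d[2]
def wproj(c,s,p):
    T=np.array(c["T_tool_cam"]); R=np.array(s["ee_rot"]); q=T[:3,:3].T@(R.T@(np.array(p)-s["tcp_pos"])-T[:3,3])
    r=np.hypot(q[0],q[1]); th=np.arctan2(r,-q[2]); return c["cx"]+c["fx"]*th*q[0]/r, c["cy"]-c["fy"]*th*q[1]/r
E
python3 -c "
from h import *
rel([503,115,55])
s=ctrl.get_state();c=imaging.camera('wrist');cv2.imwrite('pics/w1.png',c['img'])
print(wproj(c,s,[503,115,96]),wproj(c,s,[460,170,94]),wproj(c,s,[481,49,94]))"
```

```text
t 2.38 tcp [501.8 113.2 231.1] ytool [ 0.25  -0.968  0.001] z [-0.001 -0.001 -1.   ] F [-0.6 -1.5  0.6] w 85.4 g 0.0 j [-0.17  0.33 -0.18  2.07  0.09  0.74 -1.72]
shift [  1.7  -1.5 176.1]
(np.float64(279.92873689202344), np.float64(195.11323698964853)) (np.float64(211.70134464933807), np.float64(223.04544964698584)) (np.float64(341.50957318283173), np.float64(233.225949434403))
```

View pics/w1.png

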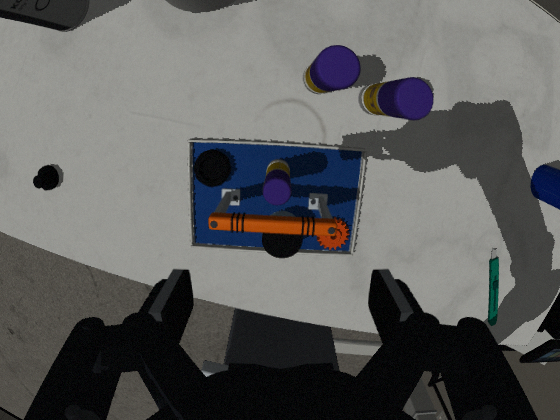

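The wrist view shows the stick cap top at (277,187), and the bar ends at about (210,220) and (345,230). The jar is behind the bar at (282,242).

```bash
python3 -c "
from h import *
s=ctrl.get_state();c=imaging.camera('wrist')
st=wat(c,s,277,187,96);a=wat(c,s,210,220,94);b=wat(c,s,345,230.5,94)
print(st.round(1),a.round(1),b.round(1),((a+b)/2).round(1),np.linalg.norm(a-b),(b-a)/np.linalg.norm(b-a))
C=[wat(c,s,u,v,11).round(0) for u,v in((190,139),(366,150),(353,253),(193,246))];print(C,sum(C)/4)
for n,u,v,z in(('jar',282,236,46),('gear',332,234,17),('cap',213,167,17)):print(n,wat(c,s,u,v,z).round(1))
rel([st[0],st[1],55])"
```

```text
[509.4 118.2  96. ] [462.5 171.   94. ] [484.1  45.5  94. ] [473.3 108.2  94. ] 127.4006253077741 [ 0.1694757  -0.98553437  0.        ]
[array([518., 224.,  11.]), array([556.,  26.,  11.]), array([428.,  -1.,  11.]), array([387., 198.,  11.])] [472.25 111.75  11.  ]
jar [443.9  96.3  46. ]
gear [449.1  35.3  17. ]
cap [493.8 190.   17. ]
t 2.48 tcp [501.7 111.6 231. ] ytool [ 0.247 -0.969  0.001] z [-0.001 -0.001 -1.   ] F [-0.1  0.2  1.3] w 85.4 g 0.0 j [-0.17  0.33 -0.18  2.07  0.09  0.74 -1.72]
shift [  9.3  -4.6 176. ]
```

Emit:
arm_command:
  series:
    - [0, 0.005, -0.003, 0.04, 0.06]
    - [0, 0.005, -0.003, 0.09, 0.06]
    - [0, 0.005, -0.003, 0.13, 0.06]
    - [0, 0.005, -0.003, 0.165, 0.06]
    - [0, 0.005, -0.003, 0.18, 0.06]
  squeeze: 30

```text
time_s: 3.1
tcp_pos: [505.2, 115.5, 49.8]
ee_rot: [[0.982, 0.189, -0.003], [0.189, -0.982, -0.002], [-0.003, 0.001, -1.0]]
force: [-0.5, 0.8, 0.9]
width: 85.4
grasp_force: 0.0
```

```bash
python3 -c "
from h import *
rel([506,117,50])
s=ctrl.get_state();c=imaging.camera('wrist');cv2.imwrite('pics/w2.png',c['img'])"
```

```text
t 3.1 tcp [505.2 115.5  49.8] ytool [ 0.189 -0.982  0.001] z [-0.003 -0.002 -1.   ] F [-0.5  0.8  0.9] w 85.4 g 0.0 j [-0.24  0.63 -0.09  2.18  0.17  0.34 -1.86]
shift [ 1.  -1.3 -0.2]
```

View pics/w2.png

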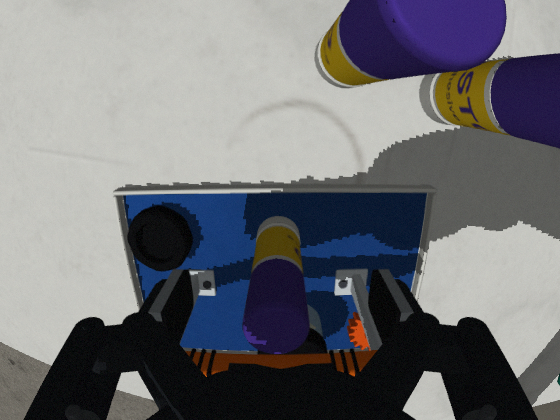

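The stick (axis near column 277) stands midway between the open fingers, and the bar lies behind it at row 360. I'll close on it.

Emit:
arm_command:
  series:
    - [255, 0, 0, 0, 0]
    - [255, 0, 0, 0, 0]
    - [255, 0, 0, 0, 0]
    - [255, 0, 0, 0, 0]
    - [255, 0, 0, 0, 0]
  squeeze: 30

```text
time_s: 3.78
tcp_pos: [507.1, 117.9, 52.4]
ee_rot: [[0.981, 0.192, 0.002], [0.192, -0.981, 0.0], [0.002, 0.0, -1.0]]
force: [0.0, -0.3, 6.0]
width: 25.4
grasp_force: 29.3
```

Emit:
arm_command:
  series:
    - [255, 0, 0, 0, 0]
    - [255, 0, 0, 0, 0]
    - [255, 0, 0, 0, 0]

```text
time_s: 4.15
tcp_pos: [507.1, 117.9, 52.3]
ee_rot: [[0.981, 0.192, 0.002], [0.192, -0.981, 0.0], [0.002, 0.0, -1.0]]
force: [-1.1, -0.3, 7.0]
width: 25.0
grasp_force: 29.3
```

Emit:
arm_command:
  series:
    - [255, 0, 0, -0.01, 0]
    - [255, 0, 0, -0.03, 0]
    - [255, 0, 0, -0.06, 0]
    - [255, 0, 0, -0.1, 0]
    - [255, 0, 0, -0.13, 0]

```text
time_s: 4.78
tcp_pos: [506.3, 117.9, 183.3]
ee_rot: [[0.981, 0.192, 0.001], [0.192, -0.981, 0.0], [0.001, -0.0, -1.0]]
force: [0.7, -0.3, -1.0]
width: 25.3
grasp_force: 29.5
```

Emit:
arm_command:
  series:
    - [255, -0.006, 0.03, 0, 0]
    - [255, -0.016, 0.085, 0, 0]
    - [255, -0.026, 0.14, 0, 0]
    - [255, -0.036, 0.195, 0, 0]
    - [255, -0.043, 0.235, 0, 0]

```text
time_s: 5.4
tcp_pos: [508.4, -123.9, 181.8]
ee_rot: [[0.982, 0.189, 0.0], [0.189, -0.982, -0.001], [-0.0, 0.001, -1.0]]
force: [0.2, 0.4, 0.5]
width: 25.5
grasp_force: 29.5
```

```bash
python3 -c "
from h import *
rel([510,-120,50])
c=imaging.camera('wrist');t=imaging.camera('side');cv2.imwrite('pics/m3.png',np.hstack([cv2.resize(c['img'],(400,300)),t['img'][100:400,150:550]]))"
```

```text
t 5.4 tcp [ 508.4 -123.9  181.8] ytool [ 0.189 -0.982  0.001] z [ 0.    -0.001 -1.   ] F [0.2 0.4 0.5] w 25.5 g 29.5 j [ 0.26  0.41 -0.14  2.1   0.1   0.64 -1.33]
shift [  2.3  -3.6 131.8]
```

View pics/m3.png

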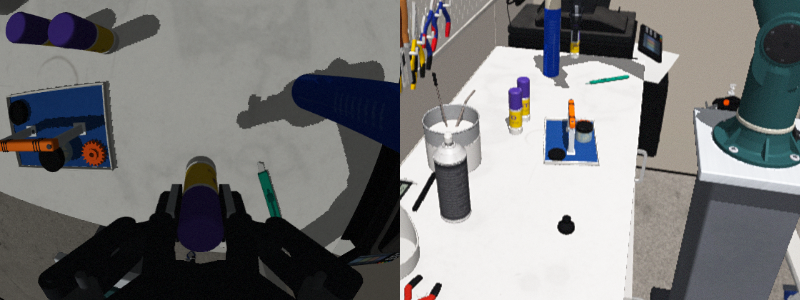

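The left half shows the stick held upright at about (198,200) above empty worktop, with the tray load undisturbed. I'll lower it.

Emit:
arm_command:
  series:
    - [255, 0, 0, 0.05, 0]
    - [255, 0, 0, 0.095, 0]
    - [255, 0, 0, 0.12, 0]
    - [255, 0, 0, 0.126, 0]
    - [255, 0, 0, 0.128, 0]

```text
time_s: 6.12
tcp_pos: [509.6, -120.5, 53.7]
ee_rot: [[0.981, 0.192, 0.001], [0.192, -0.981, 0.0], [0.001, -0.0, -1.0]]
force: [0.1, 0.3, -0.5]
width: 25.6
grasp_force: 29.6
```

Emit:
arm_command:
  series:
    - [255, 0, 0, 0.001, 0]
    - [255, 0, 0, 0.002, 0]
    - [255, 0, 0, 0.002, 0]

```text
time_s: 6.5
tcp_pos: [509.5, -121.2, 51.9]
ee_rot: [[0.981, 0.191, 0.001], [0.191, -0.981, -0.0], [0.001, 0.0, -1.0]]
force: [0.6, -0.3, -0.6]
width: 25.1
grasp_force: 29.6
```

Emit:
arm_command:
  series:
    - [255, 0, 0, 0.001, 0]
    - [255, 0, 0, 0.002, 0]
    - [255, 0, 0, 0.002, 0]

```text
time_s: 6.88
tcp_pos: [509.2, -121.1, 49.4]
ee_rot: [[0.981, 0.192, 0.0], [0.192, -0.981, -0.0], [0.0, 0.0, -1.0]]
force: [-1.2, -0.9, 1.5]
width: 25.4
grasp_force: 29.8
```

Emit:
arm_command:
  series:
    - [255, 0, 0, 0.001, 0]
    - [255, 0, 0, 0.001, 0]

```text
time_s: 7.12
tcp_pos: [509.4, -121.1, 49.3]
ee_rot: [[0.981, 0.192, 0.001], [0.192, -0.981, -0.0], [0.0, 0.0, -1.0]]
force: [-1.8, 1.2, 11.4]
width: 25.1
grasp_force: 30.6
```

Emit:
arm_command:
  series:
    - [130, 0, 0, 0, 0]
    - [110, 0, 0, 0, 0]
    - [80, 0, 0, 0, 0]
    - [30, 0, 0, 0, 0]
    - [0, 0, 0, 0, 0]

```text
time_s: 7.75
tcp_pos: [509.1, -121.1, 48.2]
ee_rot: [[0.981, 0.192, -0.0], [0.192, -0.981, 0.0], [-0.0, -0.0, -1.0]]
force: [-0.3, 0.2, 0.2]
width: 85.5
grasp_force: 0.0
```

Emit:
arm_command:
  series:
    - [0, 0, 0, 0, 0]
    - [0, 0, 0, -0.03, 0]
    - [0, 0, 0, -0.07, 0]
    - [0, 0, 0, -0.12, 0]
    - [0, 0, 0, -0.15, 0]

```text
time_s: 8.38
tcp_pos: [509.8, -121.2, 200.7]
ee_rot: [[0.981, 0.191, 0.003], [0.191, -0.981, -0.001], [0.003, 0.001, -1.0]]
force: [0.6, -0.4, 0.7]
width: 85.3
grasp_force: 0.0
```

```bash
python3 -c "
from h import *
rel([471.5,110,180])
c=imaging.camera('wrist');t=imaging.camera('top');cv2.imwrite('pics/m4.png',np.hstack([cv2.resize(c['img'],(400,300)),cv2.resize(t['img'][160:310,230:430],(400,300))]))"
```

```text
t 8.38 tcp [ 509.8 -121.2  200.7] ytool [ 0.191 -0.981  0.001] z [ 0.003 -0.001 -1.   ] F [ 0.6 -0.4  0.7] w 85.3 g 0.0 j [ 0.27  0.39 -0.16  2.08  0.1   0.68 -1.33]
shift [   6.6 -234.3   20.4]
```

View pics/m4.png

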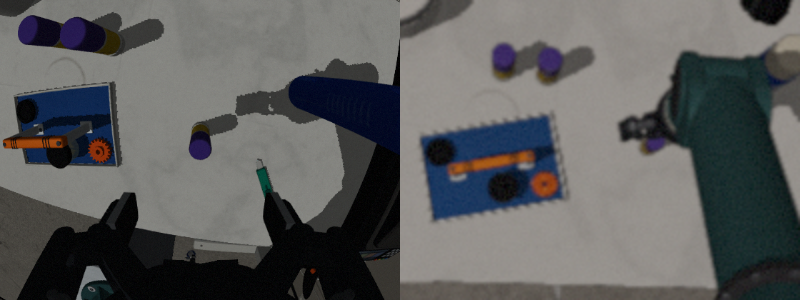

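The stick stands upright at left-half (200,140), away from the tray, cutter and can. The tray and its load are intact. Next I'll go to the handle and turn a quarter.

Emit:
arm_command:
  series:
    - [0, 0.001, -0.047, 0, -0.18]
    - [0, 0.002, -0.094, 0, -0.36]
    - [0, 0.003, -0.14, 0, -0.54]
    - [0, 0.005, -0.188, 0, -0.72]
    - [0, 0.006, -0.235, 0, -0.9]

```text
time_s: 9.1
tcp_pos: [469.0, 112.0, 197.4]
ee_rot: [[0.455, 0.891, -0.001], [0.891, -0.455, -0.0], [-0.001, -0.001, -1.0]]
force: [-0.2, 0.4, -0.6]
width: 85.5
grasp_force: 0.0
```

Emit:
arm_command:
  series:
    - [0, 0, 0, 0, -0.18]
    - [0, 0, 0, 0, -0.36]
    - [0, 0, 0, 0, -0.54]
    - [0, 0, 0, 0, -0.67]
    - [0, 0, 0, 0, -0.67]

```text
time_s: 9.72
tcp_pos: [469.3, 110.4, 197.3]
ee_rot: [[-0.189, 0.982, -0.002], [0.982, 0.189, 0.0], [0.001, -0.002, -1.0]]
force: [-0.7, -0.0, 0.2]
width: 85.4
grasp_force: 0.0
```

```bash
python3 -c "
from h import *
rel([471.5,110,67])
s=ctrl.get_state();c=imaging.camera('wrist');cv2.imwrite('pics/w5.png',c['img'])"
```

```text
t 9.72 tcp [469.3 110.4 197.3] ytool [ 0.982  0.189 -0.002] z [-0.002  0.    -1.   ] F [-0.7 -0.   0.2] w 85.4 g 0.0 j [ 0.15  0.39 -0.61  2.16  0.35  0.69 -0.5 ]
shift [ -0.9   2.4 130.3]
```

View pics/w5.png

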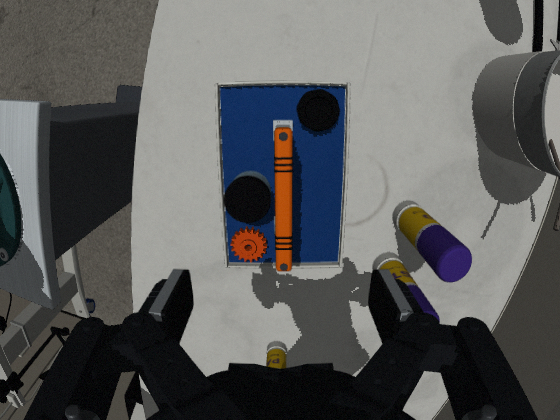

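The bar is upright in the picture, from (284,125) to (284,271), in line between the fingers.

```bash
python3 -c "
from h import *
s=ctrl.get_state();c=imaging.camera('wrist')
a=wat(c,s,283.5,125,94);b=wat(c,s,284.5,271,94);m=(a+b)/2;print(a.round(1),b.round(1),m.round(1),np.linalg.norm(a-b),(a-b)/np.linalg.norm(a-b))
rel([m[0],m[1],67])"
```

```text
[459.3 176.5  94. ] [484.1  55.6  94. ] [471.7 116.1  94. ] 123.41557564932715 [-0.20053819  0.97968588  0.        ]
t 9.82 tcp [469.6 110.5 197.7] ytool [ 0.982  0.189 -0.001] z [-0.001 -0.    -1.   ] F [0.  0.5 0.4] w 85.1 g 0.0 j [ 0.15  0.39 -0.61  2.15  0.35  0.69 -0.5 ]
shift [  5.    3.3 130.7]
```

Emit:
arm_command:
  series:
    - [0, 0.003, 0.003, 0.05, 0]
    - [0, 0.003, 0.003, 0.09, 0]
    - [0, 0.003, 0.003, 0.115, 0]
    - [0, 0.003, 0.003, 0.13, 0]
    - [0, 0.003, 0.003, 0.13, 0]
  squeeze: 40

```text
time_s: 10.45
tcp_pos: [471.9, 114.3, 67.6]
ee_rot: [[-0.191, 0.982, -0.001], [0.982, 0.191, -0.001], [-0.0, -0.002, -1.0]]
force: [-0.3, 0.0, -0.3]
width: 85.5
grasp_force: 0.0
```

Emit:
arm_command:
  series:
    - [140, 0, 0, 0, 0]
    - [170, 0, 0, 0, 0]
    - [190, 0, 0, 0, 0]
    - [205, 0, 0, 0, 0]
    - [215, 0, 0, 0, 0]
  squeeze: 40

```text
time_s: 11.08
tcp_pos: [471.9, 113.9, 68.5]
ee_rot: [[-0.191, 0.982, -0.001], [0.982, 0.191, -0.001], [-0.001, -0.001, -1.0]]
force: [-1.1, -1.0, 5.6]
width: 13.7
grasp_force: 15.7
```

Emit:
arm_command:
  series:
    - [255, 0, 0, 0, 0]
    - [255, 0, 0, 0, 0]
    - [255, 0, 0, 0, 0]
    - [255, 0, 0, 0, 0]
  squeeze: 90

```text
time_s: 11.58
tcp_pos: [471.9, 113.9, 68.8]
ee_rot: [[-0.191, 0.982, -0.0], [0.982, 0.191, -0.001], [-0.001, -0.001, -1.0]]
force: [-1.7, 0.1, 8.0]
width: 12.1
grasp_force: 87.9
```

Emit:
arm_command:
  series:
    - [255, 0, 0, -0.005, 0]
    - [255, 0, 0, -0.012, 0]
    - [255, 0, 0, -0.02, 0]
    - [255, 0, 0, -0.03, 0]
    - [255, 0, 0, -0.04, 0]

```text
time_s: 12.2
tcp_pos: [472.4, 114.2, 109.1]
ee_rot: [[-0.191, 0.982, 0.0], [0.982, 0.191, 0.0], [0.0, 0.0, -1.0]]
force: [-0.2, 0.0, -3.6]
width: 12.4
grasp_force: 87.8
```

```bash
python3 -c "
from h import *
rel([472,114,187])
c=imaging.camera('wrist');t=imaging.camera('side');cv2.imwrite('pics/m6.png',np.hstack([cv2.resize(c['img'],(400,300)),cv2.resize(t['img'][150:300,230:430],(400,300))]))"
```

```text
t 12.2 tcp [472.4 114.2 109.1] ytool [0.982 0.191 0.   ] z [ 0.  0. -1.] F [-0.2  0.  -3.6] w 12.4 g 87.8 j [ 0.04  0.54 -0.49  2.22  0.52  0.5  -0.66]
shift [ -0.1  -0.4 -77.9]
```

View pics/m6.png

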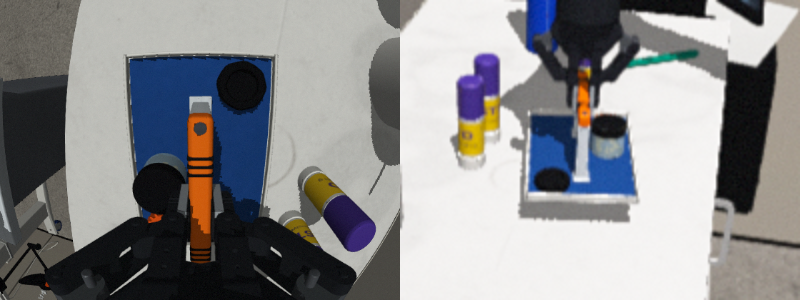

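The tray hangs level about 40 mm up, with its shadow below and the cap, jar and gear on it. I'll raise it another 80 mm gently.

Emit:
arm_command:
  series:
    - [255, 0, 0, -0.01, 0]
    - [255, 0, 0, -0.023, 0]
    - [255, 0, 0, -0.04, 0]
    - [255, 0, 0, -0.057, 0]
    - [255, 0, 0, -0.07, 0]

```text
time_s: 12.92
tcp_pos: [472.7, 114.4, 179.8]
ee_rot: [[-0.191, 0.982, 0.001], [0.982, 0.191, 0.0], [0.0, 0.001, -1.0]]
force: [1.2, -0.3, -3.0]
width: 12.4
grasp_force: 87.9
```

Emit:
arm_command:
  series:
    - [255, 0, 0, -0.006, 0]
    - [255, 0, 0, -0.01, 0]
    - [255, 0, 0, -0.01, 0]
    - [255, 0, 0, -0.01, 0]
    - [255, 0, 0, -0.01, 0]

```text
time_s: 13.55
tcp_pos: [472.0, 114.1, 187.9]
ee_rot: [[-0.191, 0.982, -0.001], [0.982, 0.191, -0.0], [-0.0, -0.001, -1.0]]
force: [0.6, -0.3, -4.3]
width: 12.2
grasp_force: 87.9
```

```bash
python3 -c "
from h import *
rel([472,114,188])
c=imaging.camera('wrist');t=imaging.camera('side');cv2.imwrite('pics/m7.png',np.hstack([cv2.resize(c['img'],(400,300)),cv2.resize(t['img'][120:270,230:430],(400,300))]))
rel([472,114,188])"
```

```text
t 13.55 tcp [472.  114.1 187.9] ytool [ 0.982  0.191 -0.001] z [-0.001 -0.    -1.   ] F [ 0.6 -0.3 -4.3] w 12.2 g 87.9 j [ 0.14  0.41 -0.61  2.16  0.38  0.67 -0.53]
shift [-0.1 -0.1 -0.1]
t 13.65 tcp [472.2 114.2 188. ] ytool [ 0.982  0.191 -0.001] z [-0.001 -0.    -1.   ] F [ 0.   0.  -4.7] w 12.4 g 87.9 j [ 0.14  0.41 -0.61  2.16  0.38  0.67 -0.53]
shift [-0.2 -0.2 -0. ]
```

View pics/m7.png

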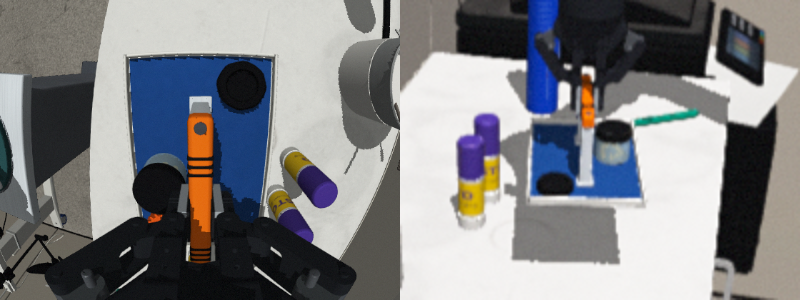

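The tray is held level at about 119 mm, with the cap, jar and gear on it. The view relative to the gripper hasn't changed since the 40 mm check, so nothing is slipping. I'm handing in.

```bash
python3 -c "
from h import *
print(ctrl.close_job())"
```

```text
the job is handed in; nothing more can be done
None
```

The glue stick stands upright on free worktop clear of the tray, and I handed in at about 13.7 s with the tray held level and still about 12 cm up, its gear, cap and jar still on it.

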